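# Load the seed dry box, close and clamp it

### The arm

A 7-joint arm with a two-finger parallel gripper is mounted at the origin on the work surface. World frame = base frame: x ahead of the robot, y to its left, z up, the work surface at z = 0. Lengths are in m, angles in rad, forces in N, time in s.
With the tool pointing down it reaches from about 0.425 to 0.925 m from the base axis. Payload 6.8 kg.
Tool frame: the origin (TCP) lies on the centre line of the jaws, within the pads' length; the fingertips stand 11 mm ahead of it and the grasp point (between the pads) lies 8 mm behind it; z points along the fingers, y is the line along which they close (so a half turn about z gives the same grasp; the last joint's range is limited). The gripper opens to 88 mm and grips with 3 to 60 N. Pads are 20 mm wide; open, the fingers measure 115 mm over their backs; the gripper's body (75 mm by 178 mm) begins 61 mm behind the grasp point.
Start: joints at [1.167, 0.477, 0.022, 1.555, -0.011, 1.109, -0.083], TCP at [0.197, -0.646, 0.234] pointing down, gripper open.
Joint ranges: [-2.96, 2.96], [-0.34, 2.1], [-1.41, 1.46], [0.24, 2.44], [-1.37, 4.51], [0.17, 1.92], [-2.96, 2.96]. Speed limits (rad/s): [2.39, 2.39, 3.14, 3.14, 3.14, 3.14, 3.14].

### API

Orientations are given as [roll, pitch, yaw] about the fixed x, y, z axes, in that order (R = Rz(yaw) Ry(pitch) Rx(roll)).
In Python, from rig import sensors, capture, order, regions_of, landmark_of gives the robot as it stands.
- The arm moves only by the tool step_arm, never from a script. Its argument "series" is a list that holds one entry, the list of rows, each a list of 7 numbers: the shift along the tool's x, y, z in mm, then the turn, a rotation vector about the tool's x, y, z in rad, then the finger opening in mm, from 0 to 87.8. A call has 1 to 20 rows; each row shifts and turns the commanded pose from where the row before left it, along the tool's axes as they then stand; what a row does not reach is not made up. A row lasts 1/8 s, in which the tool goes at most 62.5 mm and 10.7 degrees, less where a joint would pass 70% of its speed; a pose out of reach is approached as far as the arm can. A call is refused whole if a number of a shift passes 62.5 or a number of a turn 0.188, either way. A call with a gripper value outside its range is refused whole. The fingers move at their own pace and stop on an object; "squeeze" is the grip in N (left out, the last holds). Time passes only in rows, so rows that do not move let the fingers close. It gives the time, the measured TCP pose, the force, the opening and the grip force at its end, in the units of the state.
- sensors.read_state(): the state, without advancing time (a new reading comes with each control period).
- capture(name): name is "scene" or "top"; returns a dict with "img" (384x512x3 uint8, red, green, blue), "vfov" (degrees; the focal length in pixels is half the picture's height over the tangent of half this angle, whatever the lens; pixels are square), "cx", "cy" (the principal point, pixels), "k1" (the pictures are not rectified: a ray, as slopes to the right and down, at radius r is drawn at 1 + k1 r^2 times it, then the intrinsics apply), "world_from_camera" (4x4, takes a point from camera to world coordinates). Camera axes: x right, y up, looking along -z (the intrinsics and any distortion apply to the point x, -y, -z); pixel columns grow to the right and rows downward; lengths in m; the calibration is good to about 2 mm. A picture is of the moment at which its call begins. There is no depth.
- order.finish_job(): hands the job in; it is judged then, once.
Trained networks look in the newest picture that a camera, given by its name, has taken for a name from the list of things; names that differ only in an ending like _2 or _b are one class to them, and where a whole thing is asked for, a point or a joint stands for the part that bears it (a point fixed in the world has none). Each returns a list of dicts, best first, with "p" (0 to 1); they miss things now and then, are a little off and sometimes report something else, mostly with a low value. They report only what shows in the picture. A call takes as long as a camera call.
- regions_of(query, camera): "mask" (384x512 bool, what is visible of it) and "location" ([column, row] in pixels, amid what is visible of it).
- landmark_of(query, camera): "location" ([column, row] in pixels: a listed point, or the origin of a listed thing).
The state is a dict: "time": time; "joint_pos": joint angles; "dq": joint speeds; "joint_torque": joint torques, N m; "ee_pos": TCP position; "eef_rot": TCP orientation; "ft_force": force on the tool from outside, world axes, zero at the start; "ft_torque": the same for the moment, N m; "width": finger opening in m; "gripper_force": force on a finger pad.
Only numpy, scipy, OpenCV 4.12 (cv2) and the standard library are available. Lean on these libraries where they do the work, as an engineer would, in place of code of your own. Each camera call takes 0.05 s, during which the arm holds its last target. There are 200 camera calls.

### The job

Put the seed canister standing on the bench into the free one of the three places in the back row of the dry box: the other two are taken and the leaning lid hides them, so feel for the free one. Keep the canister upright (its cap is vented) and lower it to the floor of its place before letting go, then close the lid down onto its seal and swing the clamp handle by its red grip up until it is locked past centre and the lid is pressed home. Do not shift the amber jar, the green bowl or the brush.

Things in the scene. Friction and masses are not known exactly. Their poses are not given: they have to be found in the camera images.
- canister_center (a point): The loose seed canister standing alone on the bench, left or right of the dry box: aluminium cylinder with a green vented cap, 46 mm across and 62 mm high in all (the cap, also 46 mm across, is the top 17 mm), about 120 g. This point is its centre, 31 mm above its underside; z is its upright axis. Two more just like it are already somewhere in the back row of the box.
- case: The dry box: fixed, white plastic, outside 160 (x) by 304 (y) by 100 mm high, walls 6 mm. Origin: centre of its underside, on the bench; x points to the hinge side (away from the robot), y left, z up. Front part (x below -6 mm): an orange desiccant cassette, top 56 mm above the bench. A clamp bracket stands out 64 mm from the middle of the front wall.
- place_left (a point): Middle of the left (+y) place of the three in the back row, on the box's inner floor, 30 mm above the bench; axes as the box's. Each place is about 77 mm square between dividers 18 mm high; canisters stand in two of them (up to 6 mm off centre, tops 92 mm above the bench) and one is empty. Which one is not known: the leaning lid all but hides them.
- place_mid (a point): Middle of the middle place of the three in the back row, on the box's inner floor, 30 mm above the bench; axes as the box's. Place centres are 80 mm apart, 38 mm behind the box's middle and 42 mm in front of the hinge line.
- place_right (a point): Middle of the right (-y) place of the three in the back row, on the box's inner floor, 30 mm above the bench; axes as the box's. The box's side wall is 66 mm from the centre of an outer place; its rim is 100 mm above the bench.
- lid (a joint): Angle of the flat blue lid (rad): 0 shut, 1.14 fully open (stop). A stiff hinge: it stays where left and resists with about 0.4 N m besides the lid's weight (350 g). Open, it leans towards the robot over the back row. Pushed down and let go, it rests on its springy rubber seal up to 5 mm above shut at the front (0.03 rad); the clamp presses it home.
- lid_hinge (a point): Point on the lid's hinge line, midway along it, 100 mm above the bench (level with the lid's underside when shut). Axes as the box's; the line runs along y. The open lid overhangs: a tool pointing straight down cannot reach the back row; one tilted 35 to 45 degrees, fingers pointing down and away from the robot under the lid, can.
- lid_edge (a point): Point on the outer (upper) face of the lid, midway across, 150 mm from the hinge line and 18 mm from the free edge. The lid is 10 mm thick, 172 mm long, 308 mm wide, with a 22 mm lip folded down along its free edge and no handle: it is pushed over on its outer face and pressed down near this edge, beside the clamp. Axes turn with the lid (as the box's when shut); z points out of the outer face.
- clamp (a joint): Angle of the clamp's handle (red cross-grip at its end) (rad): 0 open, pointing to the robot and 10 degrees above level; 1.56 locked, upright, at its stop. It swings the steel clamp arm over onto the lid's front edge, reaching it at about 1.3 rad; then a sprung foot resists, a few N at the grip, and past 1.5 rad it goes over centre and holds itself.
- clamp_pivot (a point): Pivot of the clamp handle, in front of the middle of the box's front wall, 94 mm above the bench. Axes as the box's; the handle turns in the box's x-z plane. While the clamp is open its arm stands up here, its top 175 mm above the bench.
- clamp_grip (a point): Middle of the clamp's cross-grip, 68 mm from the pivot: a red sleeve 44 mm long (along the box's y) and 20 mm thick that spins freely on the end of the handle, so a gripper holding it need not turn as the handle swings. Once part way up it can also be pushed from the robot's side.
- jar: Bystander: amber jar with a steel cap, 60 mm across, 85 mm high, on the other side of the box from the loose canister. Origin: centre of its underside.
- bowl: Bystander: green bowl, 124 mm across, 50 mm high, at the left. Origin: centre of its underside.
- brush: Bystander: hand brush, 200 mm long, lying at the right. Origin: on its underside, midway.

How it is judged:
By the outcome, as a careful person would: the job done as asked, in the order asked, and still so for the second after the job is handed in, with the robot touching nothing.
It also fails if it takes over 72 s, if anything falls off the work surface, if the arm or the gripper's body presses on something with over 40 N, if the wrist force passes 120 N, or if a joint passes its speed limit or range.

## Working session

There is one attempt and no reset: what is moved stays moved. The work goes in short steps, Python scripts to look and compute and a tool call to move; the robot and the scene stay as the last step left them, time stands still between calls to the robot, and variables do not carry over. Pictures are saved under pics/ and viewed, at most 10 in all, crops included, and the job is handed in when it is done.

Besides the shell and the picture viewer there is one more tool, called after ">>>" by a JSON object that holds its "op" and its "data". step_arm: Moves the arm, as the interface text tells. Its arguments: {"type":"object","properties":{"series":{"type":"array"},"squeeze":{"type":"number"}},"required":["series"]}

```bash
mkdir -p pics; ls; cat > h.py <<'E'
import numpy as np, cv2
from rig import sensors, capture, order, regions_of, landmark_of
from scipy.spatial.transform import Rotation as R
def K(c):
    f=192/np.tan(np.radians(c["vfov"])/2); return f
def ray(c,px):
    f=K(c); d=np.array([(px[0]-c["cx"])/f,(px[1]-c["cy"])/f]); u=d.copy()
    for _ in range(20): u=d/(1+c["k1"]*(u@u))
    T=np.array(c["world_from_camera"]); v=T[:3,:3]@np.array([u[0],-u[1],-1]); return T[:3,3],v
def atz(c,px,z):
    o,v=ray(c,px); return o+v*(z-o[2])/v[2]
def tri(obs):
    A=np.zeros((3,3));b=np.zeros(3)
    for c,px in obs:
        o,v=ray(c,px);v=v/np.linalg.norm(v);P=np.eye(3)-np.outer(v,v);A+=P;b+=P@o
    return np.linalg.solve(A,b)
def proj(c,p):
    T=np.linalg.inv(np.array(c["world_from_camera"])); q=T[:3,:3]@np.array(p)+T[:3,3]
    u=np.array([q[0],-q[1]])/-q[2]; u=u*(1+c["k1"]*(u@u)); return u*K(c)+[c["cx"],c["cy"]]
E
cat > a.py <<'E'
from h import *
s=sensors.read_state(); print({k:np.round(v,3) for k,v in s.items()})
C={n:capture(n) for n in("scene","top")}
for n in C:
    cv2.imwrite(f"pics/{n}0.png",C[n]["img"][:,:,::-1]); print(n,C[n]["vfov"],C[n]["k1"],np.round(C[n]["world_from_camera"],3).tolist())
for q in["canister_center","case","place_left","place_mid","place_right","lid_hinge","lid_edge","clamp_pivot","clamp_grip","jar","bowl","brush"]:
    o=[]
    for n in C:
        r=landmark_of(q,n)
        print(q,n,[(np.round(x["location"],1).tolist(),round(x["p"],2)) for x in r[:3]])
        if r:o.append((C[n],r[0]["location"]))
    if len(o)==2: 
        t=tri(o);print("   tri",np.round(t,4),[np.round(proj(c,t)-p,1).tolist() for c,p in o])
E
python3 a.py
```

```text
pics
{'time': np.float64(0.0), 'joint_pos': array([ 1.167,  0.478,  0.022,  1.556, -0.011,  1.109, -0.083]), 'dq': array([-0.001, -0.001, -0.001,  0.   ,  0.001, -0.001,  0.001]), 'joint_torque': array([-1.0000e-03, -5.8285e+01,  1.5340e+00, -2.7260e+01, -5.4000e-02,
        1.7000e-02,  0.0000e+00]), 'ee_pos': array([ 0.197, -0.645,  0.233]), 'eef_rot': array([-3.14 ,  0.   ,  0.296]), 'ft_force': array([-0.318, -0.926,  0.663]), 'ft_torque': array([ 0.   ,  0.028, -0.006]), 'gripper_force': np.float64(0.0), 'width': np.float64(0.088)}
scene 55.00201069282982 -0.005529081270985682 [[0.058, -0.78, 0.623, 1.342], [0.998, 0.048, -0.033, -0.024], [-0.005, 0.623, 0.782, 1.041], [0.0, 0.0, 0.0, 1.0]]
top 55.04033763438507 0.038365434750745775 [[0.008, 0.994, -0.112, 0.457], [-1.0, 0.011, 0.023, 0.028], [0.024, 0.112, 0.993, 1.354], [0.0, 0.0, 0.0, 1.0]]
canister_center scene [([169.8, 192.5], 0.57), ([253.2, 221.7], 0.35)]
canister_center top [([102.6, 229.6], 0.44), ([347.6, 217.3], 0.43)]
   tri [0.6724 0.0594 0.5474] [[114.3, -104.0], [133.6, -88.8]]
case scene [([250.2, 220.5], 0.91)]
[... 890 characters left out ...]
tri [ 0.6807 -0.016   0.2426] [[-1.1, -0.0], [-1.0, -0.1]]
clamp_pivot scene [([257.1, 172.8], 0.98)]
clamp_pivot top [([258.9, 216.4], 0.61)]
   tri [ 0.5295 -0.0019  0.1076] [[-0.6, -0.0], [-0.6, -0.0]]
clamp_grip scene [([259.0, 156.6], 0.59)]
clamp_grip top [([258.0, 238.5], 0.74)]
   tri [0.4555 0.0044 0.1082] [[-1.7, -0.0], [-1.7, -0.1]]
jar scene [([342.2, 186.9], 0.66)]
jar top [([176.9, 219.7], 0.7)]
   tri [ 0.5221  0.2998 -0.0007] [[-2.1, 0.1], [-2.0, -0.3]]
bowl scene []
bowl top [([103.6, 228.4], 0.6), ([255.6, 218.5], 0.5), ([266.7, 166.1], 0.46)]
brush scene [([105.3, 194.1], 0.79)]
brush top [([406.5, 228.3], 0.94)]
   tri [ 0.4975 -0.5501 -0.0065] [[-0.6, -0.1], [-0.6, 0.0]]
```

View pics/scene0.png

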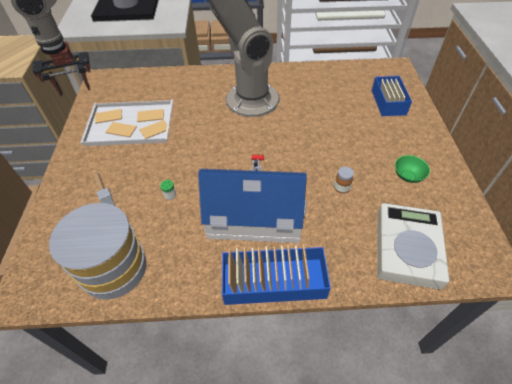

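View pics/top0.png

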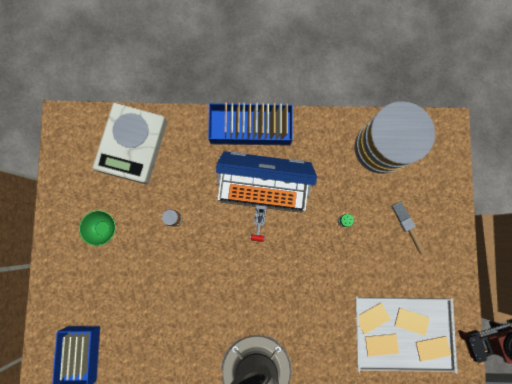

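Scene: canister at (168,190) scene / (347,220) top, right of the box; jar on the left (171,218 top). The box is yawed about -8°, with the grip at (258,238) top. Next I measure the canister and box from colours.

```bash
cat > b.py <<'E'
from h import *
C={n:capture(n) for n in("scene","top")}
def seg(n,lo,hi,box):
    h=cv2.cvtColor(C[n]["img"],cv2.COLOR_RGB2HSV); m=cv2.inRange(h,lo,hi); z=np.zeros_like(m); x0,y0,x1,y1=box; z[y0:y1,x0:x1]=m[y0:y1,x0:x1]; return z
def cen(m): ys,xs=np.nonzero(m); return np.array([xs.mean(),ys.mean()]),len(xs)
a,n1=cen(seg("scene",(40,80,40),(85,255,255),(150,170,190,205)));b,n2=cen(seg("top",(40,80,40),(85,255,255),(330,205,365,235)))
print("cap",a,n1,b,n2,tri([(C["scene"],a),(C["top"],b)]),atz(C["top"],b,.062),atz(C["scene"],a,.058))
a,n1=cen(seg("scene",(0,150,80),(6,255,255),(240,145,280,170)));b,n2=cen(seg("top",(0,150,80),(6,255,255),(240,225,280,250)))
print("grip",a,n1,b,n2,tri([(C["scene"],a),(C["top"],b)]))
m=seg("top",(4,150,120),(18,255,255),(215,175,315,215))
m2=seg("top",(0,170,180),(14,255,255),(215,175,315,215))
m=cv2.morphologyEx(m2,cv2.MORPH_CLOSE,np.ones((5,5)))
ct=max(cv2.findContours(m,0,1)[0],key=cv2.contourArea)[:,0]
P=np.array([atz(C["top"],p,.056)[:2] for p in ct]).astype(np.float32)
r=cv2.minAreaRect(P);print("cassette",r,cv2.boxPoints(r).tolist())
for n,bx in(("scene",(185,155,320,250)),("top",(205,145,325,250))):
    im=C[n]["img"][bx[1]:bx[3],bx[0]:bx[2],::-1]; cv2.imwrite(f"pics/{n}_z.png",cv2.resize(im,None,fx=5,fy=5,interpolation=cv2.INTER_CUBIC))
E
python3 b.py
```

```text
cap [166.55555556 185.37777778] 135 [346.73793103 219.96551724] 145 [ 0.52277783 -0.31420623  0.05631579] [ 0.52254435 -0.31398282  0.062     ] [ 0.52440536 -0.31242111  0.058     ]
grip [257.75925926 156.77777778] 54 [256.95774648 237.69014085] 71 [0.45790618 0.00400051 0.10971858]
cassette ((0.6073592305183411, -0.015118785202503204), (0.23201602697372437, 0.05091133713722229), 83.43358612060547) [[0.5688044428825378, -0.12745480239391327], [0.619381844997406, -0.13327676057815552], [0.6459140181541443, 0.09721723198890686], [0.5953366160392761, 0.10303919017314911]]
```

View pics/top_z.png

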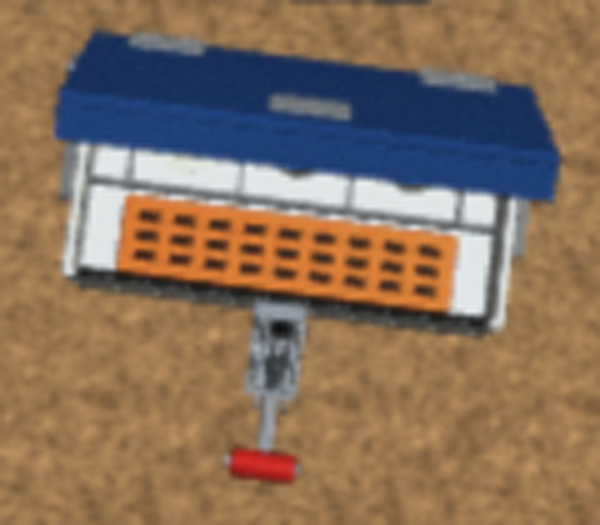

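View pics/scene_z.png

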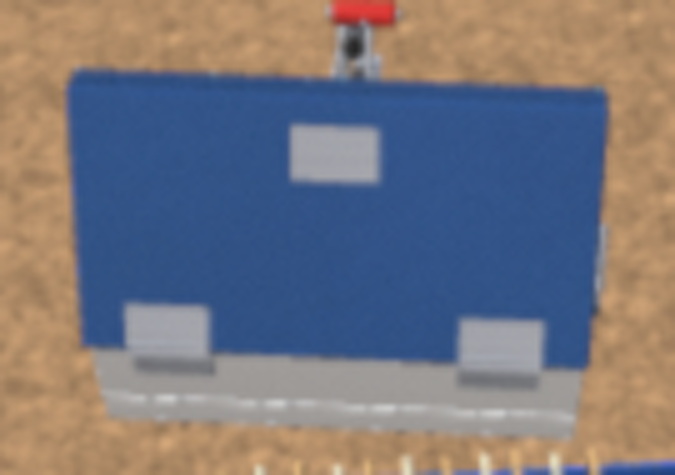

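The top crop shows the rim front corners at about (68,272) and (497,325), i.e. full-image (218.6,199.4) and (304.4,210). There are dark spots at the lid edge over the middle (298,172) and right (410,187) places, and nothing comparable over the left. I'll fit the box pose and project the candidate cap edges.

```bash
cat > c.py <<'E'
from h import *
c=capture("top"); s=capture("scene")
z=lambda x,y:np.array([205+(x+.5)/5-.5,145+(y+.5)/5-.5])
zs=lambda x,y:np.array([185+(x+.5)/5-.5,155+(y+.5)/5-.5])
L=atz(c,z(68,272),.1);Rr=atz(c,z(497,325),.1);print("rim",L,Rr,np.linalg.norm(L-Rr))
print("scene back bottom",atz(s,zs(108,415),0.0),atz(s,zs(572,436),0))
d=L-Rr; yaw=np.arctan2(-d[0],d[1]); print("yaw",np.degrees(yaw))
X=np.array([np.cos(yaw),np.sin(yaw),0]);Y=np.array([-np.sin(yaw),np.cos(yaw),0])
o=(L+Rr)/2+.08*X; o[2]=0; print("origin",o)
B=lambda x,y,zz:o+X*x+Y*y+np.array([0,0,zz])
iz=lambda p:np.round((p-[205,145]+.5)*5-.5).tolist()
for n,y in(("L",.08),("M",0),("R",-.08)): print(n,"capfront",iz(proj(c,B(.015,y,.092))),"bodyfront foot",iz(proj(c,B(.015,y,.03))),"divider",iz(proj(c,B(-.003,y,.048))))
g=np.array([.4579,.004,.1097])-o; print("grip box",g@X,g@Y)
for th in(1.14,1.1,1.0):
  for y in(-.154,.154):
    e=B(.08-.172*np.cos(th),y,.1+.172*np.sin(th)); print(th,y,iz(proj(c,e)),"scene",np.round(((proj(s,e)-[185,155])+.5)*5-.5))
E
python3 c.py
```

```text
rim [0.58788715 0.13524861 0.1       ] [ 0.55454629 -0.15811212  0.1       ] 0.2952492735389949
scene back bottom [ 0.70591452 -0.17682768  0.        ] [0.73993378 0.12393082 0.        ]
yaw -6.483924800850091
origin [ 0.650705   -0.02046571  0.        ]
L capfront [184.0, 150.0] bodyfront foot [186.0, 164.0] divider [182.0, 185.0]
M capfront [299.0, 164.0] bodyfront foot [295.0, 178.0] divider [293.0, 199.0]
R capfront [413.0, 178.0] bodyfront foot [404.0, 192.0] divider [404.0, 213.0]
grip box -0.19433451764802326 0.002536819052474597
1.14 -0.154 [561.0, 162.0] scene [60. 82.]
1.14 0.154 [55.0, 99.0] scene [605. 103.]
1.1 -0.154 [559.0, 173.0] scene [63. 77.]
1.1 0.154 [54.0, 110.0] scene [605.  98.]
1.0 -0.154 [554.0, 199.0] scene [69. 67.]
1.0 0.154 [52.0, 137.0] scene [603.  88.]
```

```bash
cat >> h.py <<'E'
O=np.array([.648,-.021,0]); YAW=np.radians(-6.5)
X=np.array([np.cos(YAW),np.sin(YAW),0]);Y=np.array([-np.sin(YAW),np.cos(YAW),0]);Z=np.array([0,0,1.])
def B(x,y,z): return O+X*x+Y*y+Z*z   # metres
def Rt(tilt,az=YAW):
    f=np.array([np.cos(az),np.sin(az),0]);t=np.radians(tilt)
    z=f*np.sin(t)-Z*np.cos(t); y=-np.cross(Z,f); return np.c_[np.cross(y,z),y,z]
def plan(grasp,tilt,az=YAW,off=.008):
    s=sensors.read_state(); Rc=R.from_euler("xyz",s["eef_rot"]); T=Rt(tilt,az)
    print("turn",np.round((Rc.inv()*R.from_matrix(T)).as_rotvec(),3),"then shift mm",np.round(T.T@(np.array(grasp)+off*T[:,2]-s["ee_pos"])*1000,1),"cur grasp box",boxc())
def boxc():
    s=sensors.read_state(); Rc=R.from_euler("xyz",s["eef_rot"]).as_matrix(); g=s["ee_pos"]-.008*Rc[:,2]-O
    return np.round([g@X*1000,g@Y*1000,g[2]*1000],1),"F",np.round(s["ft_force"],1),"w",np.round(s["width"],4),"gf",np.round(s["gripper_force"],1),"t",s["time"]
E
python3 - <<'E'
from h import *
c=capture("top")["img"]
for u,v in((242,177),(264,179),(287,182)): print([[tuple(int(k) for k in c[y,x]) for x in range(u-4,u+5,2)] for y in range(v-3,v+4)])
print(X,Y)
T=Rt(37);g=np.array([.5225,-.3135,.047]);plan(g-.12*T[:,2]+0*Z,37)
E
```

```text
[[(43, 74, 126), (36, 68, 122), (35, 67, 121), (31, 64, 119), (32, 66, 121)], [(112, 132, 157), (76, 98, 138), (70, 91, 130), (47, 75, 122), (44, 75, 126)], [(214, 221, 212), (175, 183, 175), (164, 175, 173), (115, 133, 149), (110, 131, 156)], [(222, 227, 218), (219, 224, 213), (218, 225, 214), (214, 223, 211), (211, 219, 212)], [(224, 229, 225), (222, 227, 218), (221, 227, 217), (222, 227, 218), (224, 229, 226)], [(225, 229, 229), (226, 229, 226), (220, 226, 219), (223, 228, 226), (226, 230, 230)], [(225, 228, 229), (225, 229, 230), (226, 229, 230), (226, 230, 230), (226, 229, 230)]]
[[(32, 63, 117), (29, 61, 115), (31, 63, 117), (29, 62, 118), (32, 63, 118)], [(44, 72, 119), (33, 68, 119), (32, 64, 118), (30, 62, 115), (32, 63, 118)], [(107, 124, 147), (57, 92, 130), (39, 67, 119), (34, 61, 108), (44, 73, 122)], [(206, 212, 214), (113, 119, 122), (69, 74, 78), (75, 83, 90), (114, 131, 156)], [(226, 229, 230), (208, 214, 215), (145, 150, 149), (172, 177, 178), (217, 223, 226)], [(226, 230, 231), (226, 229, 230), (221, 227, 227), (222, 227, 227), (226, 230, 231)], [(226, 230, 231), (
[... 223 characters left out ...]
[(109, 126, 149), (51, 71, 106), (42, 71, 122), (43, 69, 113), (44, 75, 121)], [(207, 214, 216), (103, 109, 108), (87, 91, 94), (102, 109, 113), (116, 134, 159)], [(225, 229, 230), (188, 193, 194), (163, 168, 167), (180, 186, 186), (217, 224, 226)], [(227, 230, 231), (223, 228, 229), (222, 227, 227), (221, 227, 227), (227, 230, 231)], [(225, 229, 230), (226, 230, 231), (226, 230, 231), (226, 230, 231), (226, 230, 230)]]
[ 0.99357186 -0.11320321  0.        ] [0.11320321 0.99357186 0.        ]
turn [-0.132  0.637  0.395] then shift mm [ 116.1 -366.9  209.2] cur grasp box (array([-377.6, -671.7,  241.7]), 'F', array([ 0.2, -0.2,  0.3]), 'w', np.float64(0.0876), 'gf', np.float64(0.0), 't', 1.55)
```

>>> {"op": "step_arm", "data": {"series": [[[0,0,0,-0.026,0.127,0.079,87],[0,0,0,-0.026,0.127,0.079,87],[0,0,0,-0.026,0.127,0.079,87],[0,0,0,-0.026,0.127,0.079,87],[0,0,0,-0.026,0.127,0.079,87],[10,-31,12,0,0,0,87],[10,-31,12,0,0,0,87],[10,-31,12,0,0,0,87],[10,-31,15,0,0,0,87],[10,-31,15,0,0,0,87],[10,-31,15,0,0,0,87],[10,-31,20,0,0,0,87],[10,-31,20,0,0,0,87],[10,-31,20,0,0,0,87],[10,-31,20,0,0,0,87],[10,-31,20,0,0,0,87],[6,-26,20,0,0,0,87],[0,0,0,0,0,0,87]]]}}

```text
time: 3.8
ee_pos: [0.451, -0.3053, 0.1481]
eef_rot: [-3.133, -0.637, -0.11]
ft_force: [0.4, -1.4, -0.1]
width: 0.0868
gripper_force: 0.0
```

```bash
cat > d.py <<'E'
from h import *
c=capture("top"); r=regions_of("canister_center","top")
h=cv2.cvtColor(c["img"],cv2.COLOR_RGB2HSV);m=cv2.inRange(h,(40,80,40),(85,255,255));m[:, :330]=0;m[:,365:]=0;m[:205]=0;m[235:]=0
ys,xs=np.nonzero(m);print(len(xs),atz(c,(xs.mean(),ys.mean()),.062),[proj(c,(.5225,-.3135,.062))])
print(sensors.read_state()["ee_pos"],sensors.read_state()["eef_rot"])
plan([.5225,-.3135,.047],37)
E
python3 d.py
```

```text
144 [ 0.52239805 -0.31390013  0.062     ] [array([346.60104168, 219.97672974])]
[ 0.44962148 -0.30831349  0.14833926] [-3.13406877 -0.63745355 -0.11647734]
turn [-0.006  0.008 -0.002] then shift mm [ -2.7  -3.1 132.9] cur grasp box (array([-169.3, -308. ,  154.8]), 'F', array([ 0.2, -0.1, -0.4]), 'w', np.float64(0.087), 'gf', np.float64(0.0), 't', 3.9)
```

>>> {"op": "step_arm", "data": {"series": [[[-2.7,-2.7,15,0,0.008,0,87],[0,0,20,0,0,0,87],[0,0,20,0,0,0,87],[0,0,20,0,0,0,87],[0,0,20,0,0,0,87],[0,0,20,0,0,0,87],[0,0,18,0,0,0,87],[0,0,0,0,0,0,87],[0,0,0,0,0,0,40],[0,0,0,0,0,0,40],[0,0,0,0,0,0,40],[0,0,0,0,0,0,40],[0,0,0,0,0,0,40],[0,0,0,0,0,0,40]]], "squeeze": 20}}

```text
time: 5.65
ee_pos: [0.5255, -0.333, 0.0788]
eef_rot: [-3.083, -0.586, -0.112]
ft_force: [0.4, 0.9, -0.1]
width: 0.0399
gripper_force: 0.0
```

```bash
python3 - <<'E'
from h import *
plan([.5225,-.3135,.047],37)
E
```

```text
turn [-0.06  0.06 -0.  ] then shift mm [-23.3 -19.1  30.3] cur grasp box (array([ -90.8, -324.4,   85.4]), 'F', array([ 0.4,  0.9, -0.1]), 'w', np.float64(0.0399), 'gf', np.float64(0.0), 't', 5.65)
```

```bash
python3 - <<'E'
from h import *
s=sensors.read_state();print(s["joint_pos"],s["dq"])
E
python3 d.py
```

```text
[ 0.94059505  0.5114979  -0.36951689  2.14503879 -1.36601551  0.16978914
  0.31598197] [ 0.0001291   0.00156542 -0.00042511 -0.00130968 -0.00148715  0.00053329
  0.00031209]
75 [ 0.52877429 -0.31211897  0.062     ] [array([346.60104168, 219.97672974])]
[ 0.52550932 -0.33299855  0.0787512 ] [-3.08270132 -0.58550534 -0.11177616]
turn [-0.06  0.06 -0.  ] then shift mm [-23.3 -19.   30.2] cur grasp box (array([ -90.8, -324.3,   85.4]), 'F', array([-0. ,  0.2,  1.3]), 'w', np.float64(0.0399), 'gf', np.float64(0.0), 't', 5.75)
```

```bash
cat > k.py <<'E'
from h import *
from scipy.optimize import least_squares
def fk(q,p):
    b,d1,L2,L3,L4,t,a=p[:7]
    T=R.from_euler("z",b); x=np.array([0,0,d1])
    T=T*R.from_euler("z",q[0])*R.from_euler("y",q[1])*R.from_euler("z",q[2]); x=x+T.apply([a,0,L2])
    T=T*R.from_euler("y",q[3]); x=x+T.apply([-a,0,0]); T=T*R.from_euler("z",q[4]); x=x+T.apply([0,0,L3])
    T=T*R.from_euler("y",q[5])*R.from_euler("z",q[6]); x=x+T.apply([0,0,L4])
    return x,T*R.from_euler("z",t)
s=sensors.read_state()
D=[(np.array([1.167,.4775,.022,1.5555,-.011,1.109,-.083]),np.array([.197,-.6455,.2335]),np.array([-3.14,0,.296])),(s["joint_pos"],s["ee_pos"],s["eef_rot"])]
def res(p):
    o=[]
    for q,x,r in D:
        a,b=fk(q,p); o+=list((a-x)*10)+list((R.from_euler("xyz",r).inv()*b).as_rotvec())
    return np.array(o+[(p[6])*.05])
if __name__=="__main__":
    best=min((least_squares(res,[-2.44,.35,.45,.45,.25,t,0]) for t in(-3,-1.5,0,1.5,3)),key=lambda r:r.cost)
    print(best.x,best.cost,best.fun); np.save("p.npy",best.x)
E
python3 k.py
```

```text
[-2.43395094 -2.28128783  1.75132407 -0.00849265 -0.99553981  2.11655307
 -0.09196718] 0.7927351911344785 [ 2.58874455e-02  8.28454048e-03 -9.23312580e-04 -1.22633017e-03
  5.30164663e-04  4.30467080e-01  5.08857028e-04 -1.41552478e-04
  9.23312580e-04 -2.96956801e-01 -1.06109261e+00 -4.30469399e-01
 -4.59835886e-03]
```

```bash
cat > k2.py <<'E'
from k import *
import k, itertools
D0=list(D); out=[]
for sg in itertools.product([1,-1],repeat=6):
    S=np.array([sg[0],1,*sg[1:]])
    k.D[:]=[(q*S,x,r) for q,x,r in D0]
    f=lambda v:np.concatenate([(R.from_euler("xyz",r).inv()*fk(q,[v[0],0,0,0,0,v[1],0])[1]).as_rotvec() for q,x,r in k.D])
    bb=min((least_squares(f,[b,t]) for b in(-2,0,2) for t in(-3,-1,1,3)),key=lambda r:r.cost)
    if bb.cost<.1:
        r=least_squares(lambda p:k.res(np.r_[bb.x[0],p[:4],bb.x[1],p[4]]),[.35,.45,.45,.25,0])
        out.append((bb.cost,r.cost,S,bb.x,r.x))
for o in sorted(out,key=lambda o:o[0])[:6]: print(o)
E
python3 k2.py
```

```text
(np.float64(9.581592357583963e-07), np.float64(0.19688051465074072), array([-1,  1, -1,  1, -1,  1, -1]), array([-9.32950314e-05,  1.57088691e+00]), array([0.08309671, 0.55280053, 0.39172565, 0.18548985, 0.05004571]))
(np.float64(0.04911084116600756), np.float64(3.906170664989653), array([ 1,  1, -1,  1, -1,  1, -1]), array([-1.99937778, -4.59409256]), array([0.44242435, 0.2051223 , 0.4037711 , 0.25203494, 0.11675107]))
(np.float64(0.09490793380175766), np.float64(19.475379180620482), array([-1,  1,  1,  1, -1,  1, -1]), array([-5.1967589 , -3.87786929]), array([-1.93679862, -2.32033161, -1.74444766, -2.65372496,  2.11758338]))
```

>>> {"op": "step_arm", "data": {"series": [[[0,0,-30,0,0,0,87],[0,0,-30,0,0,0,87],[0,0,-30,0,0,0,87],[0,0,0,0,0,0,87]]]}}

```text
time: 6.25
ee_pos: [0.4755, -0.3336, 0.1554]
eef_rot: [-3.086, -0.588, -0.111]
ft_force: [0.2, -1.1, 0.0]
width: 0.0766
gripper_force: 0.0
```

```bash
cat > log.py <<'E'
from h import *
import json
s=sensors.read_state(); open("log.txt","a").write(json.dumps([np.array(s[k]).tolist() for k in("joint_pos","ee_pos","eef_rot")])+"\n"); print(np.round(s["joint_pos"],3),s["ee_pos"],s["eef_rot"],s["time"])
E
python3 log.py
```

```text
[ 0.814  0.301 -0.127  2.2   -1.107  0.365  0.036] [ 0.47547144 -0.33363336  0.1553556 ] [-3.08594234 -0.58759398 -0.11082306] 6.25
```

>>> {"op": "step_arm", "data": {"series": [[[0,0,0,0,-0.15,0.15,87],[0,0,0,0,-0.15,0.15,87],[0,0,0,0,-0.15,0.15,87],[0,0,0,0,0,0.15,87],[0,0,0,0,0,0,87]]]}}

```text
time: 6.88
ee_pos: [0.4809, -0.3279, 0.1515]
eef_rot: [-2.905, -0.251, -0.521]
ft_force: [0.1, 0.5, -0.4]
width: 0.087
gripper_force: 0.0
```

```bash
python3 log.py
```

```text
[ 0.43   0.352  0.252  2.04  -0.623  0.636 -0.919] [ 0.48088178 -0.32785727  0.15147093] [-2.90538319 -0.25100338 -0.52055849] 6.875
```

>>> {"op": "step_arm", "data": {"series": [[[0,0,0,0,0,0.15,87],[0,0,0,0,0.15,0.15,87],[0,0,0,0,0.15,0.15,87],[0,0,0,0,0.15,0,87],[0,0,0,0,0,0,87]]]}}

```text
time: 7.5
ee_pos: [0.4823, -0.3321, 0.1692]
eef_rot: [-2.755, -0.47, -1.059]
ft_force: [-0.3, -0.1, -0.2]
width: 0.0868
gripper_force: 0.0
```

```bash
python3 log.py
```

```text
[ 0.405  0.229  0.191  2.276 -1.29   0.192 -0.729] [ 0.4822791  -0.33209534  0.16916561] [-2.75473705 -0.46960379 -1.05895426] 7.5
```

```bash
cat > kin.py <<'E'
from h import *
import json
from scipy.optimize import least_squares
SG=np.array([-1,1,-1,1,-1,1,-1.])
def fk(q,p):  # p: d1, L2, L3, L4, offsets
    q=q*SG; T=R.from_euler("z",q[0]); x=np.array([0,0,p[0]])+T.apply([p[4],p[5],0])
    T=T*R.from_euler("y",q[1]); T=T*R.from_euler("z",q[2]); x=x+T.apply([p[6],p[7],p[1]])
    T=T*R.from_euler("y",q[3]); x=x+T.apply([p[8],0,0]); T=T*R.from_euler("z",q[4]); x=x+T.apply([p[9],p[10],p[2]])
    T=T*R.from_euler("y",q[5])*R.from_euler("z",q[6]); x=x+T.apply([0,0,p[3]])
    return x,T*R.from_euler("z",np.pi/2)
LO=np.array([-2.96,-.34,-1.41,.24,-1.37,.17,-2.96]);HI=np.array([2.96,2.1,1.46,2.44,4.51,1.92,2.96])
def ik(pos,Rm,q0,p,w=.02):
    f=lambda q:np.r_[(fk(q,p)[0]-pos)*10,(R.from_matrix(Rm).inv()*fk(q,p)[1]).as_rotvec()*3,w*(q-q0)]
    r=least_squares(f,np.clip(q0,LO+.06,HI-.06),bounds=(LO+.05,HI-.05)); x,t=fk(r.x,p); return r.x,np.linalg.norm(x-pos)*1000,np.linalg.norm((R.from_matrix(Rm).inv()*t).as_rotvec())
E
cat > fit.py <<'E'
from kin import *
D=[([1.167,.4775,.022,1.5555,-.011,1.109,-.083],[.197,-.6455,.2335],0),([0.94059505,0.5114979,-0.36951689,2.14503879,-1.36601551,0.16978914,0.31598197],[.52551,-.333,.07875],0)]+[json.loads(l) for l in open("log.txt")]
f=lambda p:np.r_[np.concatenate([(fk(np.array(q),p)[0]-x)*100 for q,x,_ in D]),p[4:]*.3]
r=least_squares(f,[.35,.45,.45,.2]+[0]*7);print(np.round(r.x,4),np.round(r.fun[:15],2));np.save("p.npy",r.x)
E
python3 fit.py
```

```text
[ 2.865e-01  5.413e-01  4.730e-01  3.238e-01 -3.000e-04 -3.050e-02
 -2.000e-04 -3.150e-02 -7.000e-04  2.000e-04  0.000e+00] [-0.  0. -0.  0.  0.  0. -0.  0. -0.  0. -0.  0. -0. -0. -0.]
```

```bash
cat > s.py <<'E'
from kin import *
p=np.load("p.npy");rng=np.random.default_rng(0)
def best(g,tilt,az,flip,n=12):
    T=Rt(tilt,az); 
    if flip: T=T@np.diag([-1,-1,1])
    pos=g+.008*T[:,2]; b=None
    mid=(LO+HI)/2; mid[6]=0
    for _ in range(n):
        q0=rng.uniform(LO,HI); 
        f=lambda q:np.r_[(fk(q,p)[0]-pos)*10,(R.from_matrix(T).inv()*fk(q,p)[1]).as_rotvec()*3,.003*(q-mid)]
        r=least_squares(f,np.clip(q0,LO+.06,HI-.06),bounds=(LO+.05,HI-.05),max_nfev=60);e=np.abs(r.fun[:6]).max()
        if e<.05:
            m=min((r.x-LO).min(),(HI-r.x).min())
            if b is None or m>b[0]: b=(m,r.x)
    return b and (round(b[0],2),np.round(b[1],2).tolist())
if __name__=="__main__":
    c=np.array([.5228,-.3138,.047])
    for tl in(37,42):
     for fl in(0,1):
      for az in(-120,-90,-60,-31,-6.5,30): print("can",tl,fl,az,best(c,tl,np.radians(az),fl))
      for x,z in((20,.115),(38,.077)): print("place",tl,fl,x,best(B(x/1000,.08,z),tl,YAW,fl))
      print("entry",tl,fl,best(B(-.04,.08,.17),tl,YAW,fl))
E
time python3 s.py
```

```text
can 37 0 -120 (np.float64(0.67), [0.49, 0.79, -0.49, 1.77, 0.99, 1.25, 2.06])
can 37 0 -90 (np.float64(0.43), [0.52, 0.7, -0.52, 2.01, 1.31, 1.01, 2.21])
can 37 0 -60 (np.float64(0.25), [0.91, 0.74, -0.87, 2.19, 1.79, 0.97, 2.42])
can 37 0 -31 (np.float64(0.16), [0.79, 0.58, -0.47, 2.28, 2.41, 0.44, 2.29])
can 37 0 -6.5 (np.float64(0.17), [0.65, 0.56, -0.08, 2.25, 3.91, 0.34, 1.23])
can 37 0 30 (np.float64(0.34), [0.98, 0.66, -0.31, 2.01, -1.0, 0.51, 0.6])
place 37 0 20 (np.float64(0.21), [0.06, 0.5, -0.41, 2.1, 1.72, 0.41, 2.75])
place 37 0 38 (np.float64(0.27), [0.06, 0.59, -0.41, 2.07, 1.86, 0.44, 2.64])
entry 37 0 (np.float64(0.07), [-0.21, 0.3, -0.15, 2.22, 1.47, 0.31, 2.89])
can 37 1 -120 (np.float64(0.66), [0.37, 0.76, -0.32, 1.78, 0.9, 1.16, -1.03])
can 37 1 -90 (np.float64(0.43), [0.54, 0.7, -0.54, 2.01, 1.32, 1.02, -0.93])
can 37 1 -60 (np.float64(0.25), [0.87, 0.72, -0.82, 2.19, 1.78, 0.93, -0.74])
can 37 1 -31 (np.float64(0.18), [1.15, 0.73, -0.91, 2.26, 2.14, 0.64, -0.43])
can 37 1 -6.5 (np.float64(0.18), [0.64, 0.56, -0.07, 2.25, 3.92, 0.35, -1.92])
can 37 1 30 (np.floa
[... 1013 characters left out ...]
 0.79, -0.28, 1.77, 0.92, 1.21, -1.06])
can 42 1 -90 (np.float64(0.42), [0.58, 0.76, -0.64, 2.02, 1.43, 1.18, -1.02])
can 42 1 -60 (np.float64(0.21), [0.8, 0.73, -0.78, 2.23, 1.89, 1.0, -0.87])
can 42 1 -31 (np.float64(0.14), [1.25, 0.86, -1.05, 2.3, 2.27, 0.82, -0.45])
can 42 1 -6.5 (np.float64(0.2), [1.45, 0.88, -1.05, 2.24, 2.4, 0.39, -0.04])
can 42 1 30 (np.float64(0.32), [1.14, 0.72, -0.47, 2.01, -1.01, 0.49, -2.47])
place 42 1 20 (np.float64(0.31), [0.41, 0.65, -0.89, 2.13, 1.93, 0.73, -0.44])
place 42 1 38 (np.float64(0.34), [0.46, 0.8, -0.96, 2.1, 2.02, 0.82, -0.43])
entry 42 1 (np.float64(0.21), [0.45, 0.46, -0.95, 2.23, 1.77, 0.66, -0.42])
real	0m27.279s
user	0m27.767s
sys	0m0.039s
```

```bash
cat > sim.py <<'E'
from kin import *
p=np.load("p.npy")
def jac(q):
    J=np.zeros((6,7));x0,R0=fk(q,p)
    for i in range(7):
        d=q.copy();d[i]+=1e-5;x,r=fk(d,p);J[:3,i]=(x-x0)/1e-5;J[3:,i]=(r*R0.inv()).as_rotvec()/1e-5
    return J
def sim(q,segs,verbose=1):
    "segs: (pos,Rm,nrows) straight-line; prints joints at each seg end"
    for pos,Rm,n in segs:
        x0,R0=fk(q,p);x0=x0.copy();w=(R0.inv()*R.from_matrix(Rm)).as_rotvec(); qs=q
        mx=0
        for k in range(1,n+1):
            qa=q.copy()
            for _ in range(6):
                x,r=fk(q,p);t=R0*R.from_rotvec(w*k/n)
                e=np.r_[x0+(pos-x0)*k/n-x,(t*r.inv()).as_rotvec()];J=jac(q)
                q=np.clip(q+J.T@np.linalg.solve(J@J.T+1e-4*np.eye(6),e),LO,HI)
            mx=max(mx,np.abs(q-qa).max()*8)
        x,r=fk(q,p)
        if verbose: print(np.round(q,2),"err mm",round(np.linalg.norm(x-pos)*1000,1),"turn/row",np.round(w/n,3),"shift/row (final axes)",np.round(Rm.T@(pos-x0)*1000/n,1),"vmax",round(mx,1),"margin",round(min((q-LO).min(),(HI-q).min()),2))
    return q
def Rf(tilt,az): return Rt(tilt,az)@np.diag([-1,-1,1])
def V(yaw): return (R.from_euler("z",yaw)*R.from_euler("x",np.pi)).as_matrix()
E
cat > r.py <<'E'
from sim import *
s=sensors.read_state();q=np.array(s["joint_pos"]);c=np.array([.5228,-.3138,.047])
for y in (.5,.9):
 for az in(-75,-90):
  for tl in (38,):
    T=Rf(tl,np.radians(az)); print("----",y,az)
    H=np.array([.50,-.32,.22])
    g=c+.008*T[:,2]
    e1=B(-.05,.08,.19);T2=Rf(tl,YAW);pl=[B(-.02,.08,.13),B(.02,.08,.108),B(.038,.08,.08)]
    m=np.array([.5,-.2,.25])
    sim(q,[(H,V(0),12),(H,V(y),6),(H,T,6),(g-.1*T[:,2],T,6),(g,T,6),(g+.2*Z,T,10),(m,Rf(tl,np.radians(-45)),8),(e1+.008*T2[:,2],T2,12)]+[(k+.008*T2[:,2],T2,6) for k in pl])
E
python3 r.py
```

```text
---- 0.5 -75
[ 0.08  0.39  0.51  1.8  -0.22  1.01 -0.9 ] err mm 0.0 turn/row [-0.008 -0.051 -0.078] shift/row (final axes) [ 1.5 -1.  -4.2] vmax 2.1 margin 0.64
[ 0.16  0.37  0.4   1.79 -0.17  1.01 -0.45] err mm 0.0 turn/row [-0.     0.    -0.083] shift/row (final axes) [ 0.  0. -0.] vmax 0.6 margin 0.65
[-0.2   0.25  0.4   2.14  0.88  0.66 -0.25] err mm 0.0 turn/row [-0.073 -0.093 -0.213] shift/row (final axes) [0. 0. 0.] vmax 1.8 margin 0.3
[-0.32  0.44  0.4   2.22  1.03  0.55 -0.62] err mm 0.0 turn/row [-0. -0. -0.] shift/row (final axes) [17.8  3.9  7.4] vmax 0.5 margin 0.22
[-0.27  0.67  0.5   2.18  1.28  0.32 -0.86] err mm 0.0 turn/row [ 0. -0. -0.] shift/row (final axes) [-0.   0.  16.7] vmax 0.4 margin 0.15
[-0.17  0.25  0.36  2.07  0.84  0.72 -0.19] err mm 0.0 turn/row [-0. -0.  0.] shift/row (final axes) [-12.3  -0.  -15.8] vmax 0.8 margin 0.37
[-0.26  0.01  0.26  2.31  1.    0.54 -0.03] err mm 0.0 turn/row [-0.04  -0.    -0.052] shift/row (final axes) [ 9.2  8.4 -8.7] vmax 0.3 margin 0.13
[-0.44  0.24  0.1   2.25  1.39  0.26 -0.2 ] err mm 0.0 turn/row [-0.034  0.    -0.044
[... 4482 characters left out ...]
7  0.01  0.27  2.31  1.    0.54 -0.03] err mm 0.0 turn/row [-0.06   0.    -0.077] shift/row (final axes) [ 9.1  8.5 -8.6] vmax 0.5 margin 0.13
[-0.46  0.24  0.12  2.25  1.39  0.26 -0.2 ] err mm 0.0 turn/row [-0.034  0.    -0.044] shift/row (final axes) [-2.  22.9  8.5] vmax 0.4 margin 0.09
[-0.35  0.39  0.03  2.22  1.89  0.27 -0.69] err mm 0.0 turn/row [-0. -0.  0.] shift/row (final axes) [ 2.2 -0.  11. ] vmax 0.8 margin 0.1
[-0.3   0.48  0.01  2.14  1.97  0.26 -0.73] err mm 0.0 turn/row [ 0.  0. -0.] shift/row (final axes) [-3.  0.  7.] vmax 0.1 margin 0.09
[-0.23  0.55 -0.06  2.1   2.07  0.3  -0.81] err mm 0.0 turn/row [ 0.  0. -0.] shift/row (final axes) [0.5 0.  5.5] vmax 0.2 margin 0.13
```

>>> {"op": "step_arm", "data": {"series": [[[0,0,-10,-0.014,-0.087,-0.134,87],[0,0,-10,-0.014,-0.087,-0.134,87],[0,0,0,-0.014,-0.087,-0.134,87],[0,0,0,-0.014,-0.087,-0.134,87],[0,0,0,-0.014,-0.087,-0.134,87],[0,0,0,-0.014,-0.087,-0.134,87],[0,0,0,-0.014,-0.087,-0.134,87],[9,-6,-15,0,0,-0.15,87],[9,-6,-15,0,0,-0.15,87],[0,0,0,0,0,-0.15,87],[0,0,0,0,0,-0.15,87],[0,0,0,0,0,-0.15,87],[0,0,0,0,0,-0.15,87],[0,0,0,0,0,0,87]]]}}

```text
time: 9.25
ee_pos: [0.4931, -0.3183, 0.2151]
eef_rot: [3.112, -0.024, 0.861]
ft_force: [-0.0, -0.1, 1.5]
width: 0.087
gripper_force: 0.0
```

```bash
cat > r2.py <<'E'
from sim import *
s=sensors.read_state();q=np.array(s["joint_pos"]);c=np.array([.5228,-.3138,.047]);print(np.round(q,2),s["ee_pos"],s["eef_rot"])
T=Rf(38,np.radians(-90));g=c+.008*T[:,2]
x=np.array(s["ee_pos"])
sim(q,[(x,T,6),(g-.1*T[:,2],T,6),(g,T,6)])
E
python3 r2.py
```

```text
[ 0.24  0.34  0.3   1.83 -0.14  0.95 -0.11] [ 0.4930791  -0.3183402   0.21506144] [ 3.11182196 -0.02352013  0.86133024]
[-0.21  0.33  0.39  2.06  0.76  0.83 -0.39] err mm 0.0 turn/row [-0.033 -0.108 -0.116] shift/row (final axes) [-0. -0.  0.] vmax 1.3 margin 0.38
[-0.29  0.52  0.36  2.07  0.78  0.73 -0.61] err mm 0.0 turn/row [ 0.  0. -0.] shift/row (final axes) [17.8  5.   6.3] vmax 0.3 margin 0.37
[-0.21  0.69  0.41  2.07  0.89  0.53 -0.7 ] err mm 0.0 turn/row [-0.  0. -0.] shift/row (final axes) [-0.   0.  16.7] vmax 0.3 margin 0.36
```

>>> {"op": "step_arm", "data": {"series": [[[0,0,0,-0.033,-0.108,-0.116,87],[0,0,0,-0.033,-0.108,-0.116,87],[0,0,0,-0.033,-0.108,-0.116,87],[0,0,0,-0.033,-0.108,-0.116,87],[0,0,0,-0.033,-0.108,-0.116,87],[0,0,0,-0.033,-0.108,-0.116,87],[18,5,6,0,0,0,87],[18,5,6,0,0,0,87],[18,5,6,0,0,0,87],[18,5,6,0,0,0,87],[18,5,6,0,0,0,87],[17,5,6,0,0,0,87],[0,0,0,0,0,0,87]]]}}

```text
time: 10.88
ee_pos: [0.5242, -0.2532, 0.1202]
eef_rot: [-3.141, 0.661, 1.574]
ft_force: [-0.3, -0.1, 0.2]
width: 0.0871
gripper_force: 0.0
```

```bash
cat > r3.py <<'E'
from sim import *
s=sensors.read_state();q=np.array(s["joint_pos"]);c=np.array([.5228,-.3138,.047]);print(np.round(q,2),s["ee_pos"],s["eef_rot"])
T=Rf(38,np.radians(-90));g=c+.008*T[:,2]
sim(q,[(g,T,1)])
E
python3 r3.py
```

```text
[-0.3   0.51  0.35  2.07  0.78  0.74 -0.61] [ 0.52417234 -0.25317568  0.12020666] [-3.14136449  0.661069    1.57392554]
[-0.21  0.69  0.42  2.07  0.89  0.53 -0.69] err mm 0.0 turn/row [ 0.002 -0.002  0.002] shift/row (final axes) [ -3.2  -1.1 102.9] vmax 1.7 margin 0.36
```

>>> {"op": "step_arm", "data": {"series": [[[-3,-1,13,0,0,0,87],[0,0,20,0,0,0,87],[0,0,20,0,0,0,87],[0,0,20,0,0,0,87],[0,0,15,0,0,0,87],[0,0,15,0,0,0,87],[0,0,0,0,0,0,60],[0,0,0,0,0,0,40],[0,0,0,0,0,0,40],[0,0,0,0,0,0,40],[0,0,0,0,0,0,40],[0,0,0,0,0,0,40]]], "squeeze": 25}}

```text
time: 12.38
ee_pos: [0.5234, -0.3196, 0.0422]
eef_rot: [3.139, 0.661, 1.571]
ft_force: [-0.3, 2.7, 4.2]
width: 0.0455
gripper_force: 25.0
```

```bash
python3 r3.py; cat > r4.py <<'E'
from sim import *
s=sensors.read_state();q=np.array(s["joint_pos"]);tl=38
T=Rf(tl,np.radians(-90));x=np.array(s["ee_pos"]);T2=Rf(tl,YAW);o=.008*T2[:,2]
m=np.array([.5,-.2,.25])
e1=B(-.05,.08,.19);pl=[B(-.02,.08,.13),B(.02,.08,.108),B(.038,.08,.08)]
h=x+np.array([0,0,.2])
Tm=Rf(tl,np.radians(-45))
sim(q,[(h,T,8),(h,Tm,6),(m,Tm,6),(m,T2,6),(e1+o,T2,10)]+[(k+o,T2,6) for k in pl])
E
python3 r4.py
```

```text
[-0.21  0.69  0.41  2.07  0.89  0.52 -0.69] [ 0.52339409 -0.31958675  0.04223572] [3.13904884 0.66087056 1.57080144]
[-0.21  0.69  0.41  2.07  0.89  0.53 -0.7 ] err mm 0.0 turn/row [ 0.003 -0.002  0.   ] shift/row (final axes) [ 1.2 -0.2  0.5] vmax 0.0 margin 0.36
[-0.18  0.33  0.36  1.97  0.72  0.89 -0.32] err mm 0.0 turn/row [ 0. -0.  0.] shift/row (final axes) [-15.4   0.  -19.7] vmax 0.4 margin 0.47
[-0.    0.13  0.32  2.21  0.9   0.32  0.29] err mm 0.0 turn/row [-0.081 -0.    -0.103] shift/row (final axes) [-0.  0.  0.] vmax 1.4 margin 0.15
[-0.21  0.01  0.2   2.31  1.    0.54 -0.03] err mm 0.0 turn/row [-0.  0. -0.] shift/row (final axes) [ 12.5  11.3 -11.4] vmax 0.5 margin 0.13
[-0.61 -0.1   0.95  2.37 -0.39  0.2   2.18] err mm 0.0 turn/row [-0.069  0.    -0.088] shift/row (final axes) [-0. -0. -0.] vmax 5.3 margin 0.03
[-1.01  0.3   0.77  2.28  1.04  0.17  0.11] err mm 33.9 turn/row [0. 0. 0.] shift/row (final axes) [-2.4 27.5 10.3] vmax 3.1 margin 0.0
[-0.53  0.4   0.25  2.23  2.05  0.19 -0.88] err mm 0.0 turn/row [-0.017 -0.002  0.   ] shift/row (final axes) [ 1.5  5.6 11.6] vmax 3.0 margin 0.02
[-0.43  0.49  0.18  2.15  2.12  0.2  -0.92] err mm 0.0 turn/row [ 0.  0. -0.] shift/row (final axes) [-3.  0.  7.] vmax 0.2 margin 0.03
[-0.34  0.55  0.09  2.11  2.2   0.24 -0.98] err mm 0.0 turn/row [ 0.  0. -0.] shift/row (final axes) [0.5 0.  5.5] vmax 0.1 margin 0.07
```

```bash
cat > r5.py <<'E'
from sim import *
s=sensors.read_state();q=np.array(s["joint_pos"])
x=np.array(s["ee_pos"])
for tl in(38,40):
 for mx,my,ma in((.5,-.2,-45),(.54,-.2,-60),(.54,-.12,-45),(.58,-.2,-50)):
  for ex,ez in((-.06,.22),(-.03,.22),(-.06,.20)):
    T=Rf(38,np.radians(-90));T2=Rf(tl,YAW);o=.008*T2[:,2]
    pl=[B(-.02,.08,.13),B(.02,.08,.11),B(.038,.08,.08)]
    h=x+np.array([0,0,.19]);Tm=Rf(tl,np.radians(ma));m=np.array([mx,my,.24])
    print(tl,mx,my,ma,ex,ez); Q=q; r=[]
    for sg in [(h,T,8),(m,Tm,8),(B(ex,.08,ez)+o,T2,12)]+[(k+o,T2,6) for k in pl]:
        Q=sim(Q,[sg],0); r.append((round(min((Q-LO).min(),(HI-Q).min()),2), round(np.linalg.norm(fk(Q,p)[0]-sg[0])*1e3,1)))
    print("   ",r,np.round(Q,2))
E
python3 r5.py
```

```text
38 0.5 -0.2 -45 -0.06 0.22
    [(np.float64(0.47), np.float64(0.0)), (np.float64(0.12), np.float64(0.0)), (np.float64(0.13), np.float64(0.0)), (np.float64(0.09), np.float64(0.0)), (np.float64(0.08), np.float64(0.0)), (np.float64(0.12), np.float64(0.0))] [-0.24  0.55 -0.05  2.1   2.07  0.29 -0.82]
38 0.5 -0.2 -45 -0.03 0.22
    [(np.float64(0.47), np.float64(0.0)), (np.float64(0.12), np.float64(0.0)), (np.float64(0.11), np.float64(0.0)), (np.float64(0.08), np.float64(0.0)), (np.float64(0.07), np.float64(0.0)), (np.float64(0.12), np.float64(0.0))] [-0.25  0.55 -0.04  2.1   2.08  0.29 -0.83]
38 0.5 -0.2 -45 -0.06 0.2
    [(np.float64(0.47), np.float64(0.0)), (np.float64(0.12), np.float64(0.0)), (np.float64(0.11), np.float64(0.0)), (np.float64(0.1), np.float64(0.0)), (np.float64(0.09), np.float64(0.0)), (np.float64(0.13), np.float64(0.0))] [-0.22  0.55 -0.06  2.1   2.06  0.3  -0.8 ]
38 0.54 -0.2 -60 -0.06 0.22
    [(np.float64(0.47), np.float64(0.0)), (np.float64(0.27), np.float64(0.0)), (np.float64(0.13), np.float64(0.0)), (np.float64(0.09), np.float64(0.0)), (np.float64(0.08), np.float
[... 5356 characters left out ...]
.14), np.float64(0.0)), (np.float64(0.18), np.float64(0.0))] [-0.21  0.56 -0.08  2.12  2.17  0.35 -0.91]
40 0.58 -0.2 -50 -0.03 0.22
    [(np.float64(0.47), np.float64(0.0)), (np.float64(0.28), np.float64(0.0)), (np.float64(0.1), np.float64(0.0)), (np.float64(0.15), np.float64(0.0)), (np.float64(0.14), np.float64(0.0)), (np.float64(0.18), np.float64(0.0))] [-0.21  0.56 -0.09  2.12  2.17  0.35 -0.91]
40 0.58 -0.2 -50 -0.06 0.2
    [(np.float64(0.47), np.float64(0.0)), (np.float64(0.28), np.float64(0.0)), (np.float64(0.11), np.float64(0.0)), (np.float64(0.15), np.float64(0.0)), (np.float64(0.14), np.float64(0.0)), (np.float64(0.18), np.float64(0.0))] [-0.21  0.56 -0.09  2.12  2.17  0.35 -0.91]
```

>>> {"op": "step_arm", "data": {"series": [[[-4,0,-5,0,0,0,40],[-15,0,-19,0,0,0,40],[-15,0,-19,0,0,0,40],[-15,0,-19,0,0,0,40],[-15,0,-19,0,0,0,40],[-15,0,-19,0,0,0,40],[-15,0,-19,0,0,0,40],[-15,0,-19,0,0,0,40],[-8,0,-12,0,0,0,40],[0,0,0,0,0,0,40]]]}}

```text
time: 13.62
ee_pos: [0.5231, -0.3201, 0.2329]
eef_rot: [3.137, 0.661, 1.569]
ft_force: [0.2, 0.2, -1.2]
width: 0.0459
gripper_force: 25.0
```

```bash
cat >> sim.py <<'E'
def rows(x0,R0,pos,Rm,n):
    w=(R0.inv()*R.from_matrix(Rm)).as_rotvec()/n
    print("turn",np.round(w,3)); out=[]
    for k in range(n):
        Rk=R0*R.from_rotvec(w*k); out.append(np.round(Rk.inv().apply((pos-x0)/n)*1000).astype(int).tolist())
    print(out)
E
cat > r6.py <<'E'
from sim import *
s=sensors.read_state();x=np.array(s["ee_pos"]);R0=R.from_euler("xyz",s["eef_rot"]);q=np.array(s["joint_pos"]);print(np.round(q,2),x,s["eef_rot"],s["width"],s["ft_force"])
Tm=Rf(38,np.radians(-60));m=np.array([.54,-.2,.25]);T2=Rf(38,YAW);e=B(-.06,.08,.225)+.008*T2[:,2]
rows(x,R0,m,Tm,6);rows(m,R.from_matrix(Tm),e,T2,12);sim(q,[(m,Tm,6),(e,T2,12)])
E
python3 r6.py
```

```text
[-0.18  0.34  0.36  1.98  0.73  0.87 -0.33] [ 0.52310066 -0.32008262  0.23288002] [3.13729206 0.66053151 1.5693214 ] 0.045872017299343995 [ 0.15406061  0.21710599 -1.19334485]
turn [-0.053 -0.    -0.069]
[[14, 3, -15], [14, 5, -14], [13, 6, -14], [13, 8, -14], [12, 10, -13], [12, 11, -13]]
turn [-0.048  0.    -0.061]
[[15, 16, -8], [14, 17, -7], [13, 18, -7], [11, 19, -6], [10, 20, -5], [9, 21, -4], [8, 21, -3], [6, 22, -2], [5, 22, -1], [4, 23, 0], [2, 23, 2], [1, 23, 3]]
[-0.3   0.15  0.25  2.16  0.9   0.73 -0.2 ] err mm 0.0 turn/row [-0.053 -0.    -0.069] shift/row (final axes) [ 10.7  12.4 -12.1] vmax 0.3 margin 0.28
[-0.43  0.16  0.07  2.24  1.11  0.31  0.09] err mm 0.0 turn/row [-0.048  0.    -0.061] shift/row (final axes) [-0.5 22.5  3.7] vmax 0.3 margin 0.14
```

>>> {"op": "step_arm", "data": {"series": [[[14,3,-15,-0.053,0,-0.069,40],[14,5,-14,-0.053,0,-0.069,40],[13,6,-14,-0.053,0,-0.069,40],[13,8,-14,-0.053,0,-0.069,40],[12,10,-13,-0.053,0,-0.069,40],[12,11,-13,-0.053,0,-0.069,40],[15,16,-8,-0.048,0,-0.061,40],[14,17,-7,-0.048,0,-0.061,40],[13,18,-7,-0.048,0,-0.061,40],[11,19,-6,-0.048,0,-0.061,40],[10,20,-5,-0.048,0,-0.061,40],[9,21,-4,-0.048,0,-0.061,40],[8,21,-3,-0.048,0,-0.061,40],[6,22,-2,-0.048,0,-0.061,40],[5,22,-1,-0.048,0,-0.061,40],[4,23,0,-0.048,0,-0.061,40],[2,23,2,-0.048,0,-0.061,40],[1,23,3,-0.048,0,-0.061,40],[0,0,0,0,0,0,40]]]}}

```text
time: 16.0
ee_pos: [0.6036, 0.0691, 0.2198]
eef_rot: [3.137, 0.662, 3.025]
ft_force: [-0.5, 0.1, -1.3]
width: 0.0457
gripper_force: 25.0
```

```bash
cat > r7.py <<'E'
from sim import *
c=capture("scene");cv2.imwrite("pics/carry.png",cv2.resize(c["img"][100:260,150:370,::-1],None,fx=3.5,fy=3.5))
s=sensors.read_state();q=np.array(s["joint_pos"]);print(np.round(q,2),s["ee_pos"],s["eef_rot"],boxc())
T2=Rf(38,YAW);o=.008*T2[:,2]
sim(q,[(np.array(s["ee_pos"]),T2,1)]+[(B(*k)+o,T2,1) for k in((-.02,.08,.135),(.015,.08,.115),(.038,.08,.108),(.038,.08,.0785))])
E
python3 r7.py
```

```text
[-0.43  0.16  0.07  2.23  1.1   0.31  0.09] [0.60343349 0.06791387 0.21976825] [3.13736679 0.66172251 3.02291044] (array([-59.3,  83.3, 226.1]), 'F', array([-0.2, -0.7, -1.6]), 'w', np.float64(0.0457), 'gf', np.float64(25.0), 't', 16.05)
[-0.43  0.16  0.07  2.23  1.11  0.31  0.09] err mm 0.0 turn/row [ 0.001 -0.001 -0.004] shift/row (final axes) [-0.7  0.2 -0. ] vmax 0.0 margin 0.14
[-0.42  0.39  0.11  2.22  1.89  0.24 -0.7 ] err mm 0.0 turn/row [ 0. -0.  0.] shift/row (final axes) [25.1 -3.3 95.9] vmax 6.3 margin 0.07
[-0.36  0.46  0.08  2.15  1.97  0.23 -0.75] err mm 0.0 turn/row [ 0.  0. -0.] shift/row (final axes) [-15.3   0.   37.3] vmax 0.7 margin 0.06
[-0.35  0.5   0.09  2.1   1.98  0.21 -0.74] err mm 0.0 turn/row [ 0.  0. -0.] shift/row (final axes) [-13.8   0.   19.7] vmax 0.4 margin 0.04
[-0.25  0.55 -0.03  2.11  2.1   0.29 -0.85] err mm 0.0 turn/row [ 0.  0. -0.] shift/row (final axes) [18.2  0.  23.2] vmax 1.0 margin 0.12
```

View pics/carry.png

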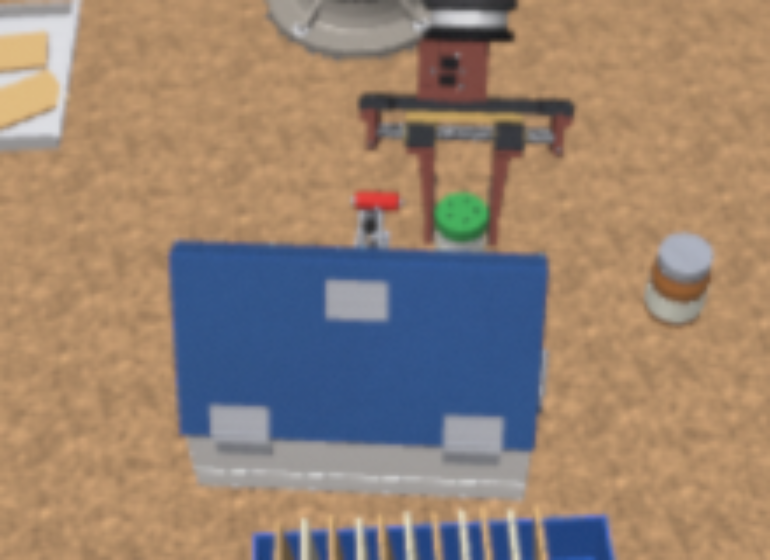

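>>> {"op": "step_arm", "data": {"series": [[[2,0,10,0,0,0,40],[2,0,10,0,0,0,40],[2,0,10,0,0,0,40],[2,0,10,0,0,0,40],[2,0,10,0,0,0,40],[2,0,10,0,0,0,40],[3,0,9,0,0,0,40],[3,0,9,0,0,0,40],[3,0,9,0,0,0,40],[3,-2,9,0,0,0,40],[0,0,0,0,0,0,40]]]}}

```text
time: 17.42
ee_pos: [0.6429, 0.0605, 0.129]
eef_rot: [3.138, 0.661, 3.022]
ft_force: [-0.3, 0.5, -1.3]
width: 0.0456
gripper_force: 25.0
```

```bash
sed -i '/capture/d;s/(-.02,.08,.135),//' r7.py; python3 r7.py
```

```text
[-0.36  0.38  0.05  2.22  1.85  0.25 -0.65] [0.64289156 0.06053548 0.12896865] [3.13773385 0.66125088 3.02165925] (array([-19.2,  80.4, 135.3]), 'F', array([-0.3,  0.5, -1.3]), 'w', np.float64(0.0456), 'gf', np.float64(25.0), 't', 17.425)
[-0.36  0.38  0.05  2.22  1.85  0.26 -0.65] err mm 0.0 turn/row [-0.    -0.002 -0.005] shift/row (final axes) [-0.6  0.5 -0.1] vmax 0.0 margin 0.09
[-0.31  0.46  0.03  2.15  1.93  0.25 -0.71] err mm 0.0 turn/row [-0. -0.  0.] shift/row (final axes) [-14.5  -0.4  37. ] vmax 0.7 margin 0.08
[-0.31  0.5   0.04  2.1   1.94  0.23 -0.69] err mm 0.0 turn/row [ 0.  0. -0.] shift/row (final axes) [-13.8   0.   19.7] vmax 0.4 margin 0.06
[-0.22  0.56 -0.07  2.1   2.07  0.3  -0.81] err mm 0.0 turn/row [ 0.  0. -0.] shift/row (final axes) [18.2  0.  23.2] vmax 1.1 margin 0.13
```

>>> {"op": "step_arm", "data": {"series": [[[-2,0,5,0,0,0,40],[-2,0,5,0,0,0,40],[-2,0,5,0,0,0,40],[-2,0,5,0,0,0,40],[-2,0,5,0,0,0,40],[0,0,0,0,0,0,40]]]}}

```text
time: 18.18
ee_pos: [0.6664, 0.0588, 0.1156]
eef_rot: [3.137, 0.662, 3.022]
ft_force: [0.1, 0.4, -1.2]
width: 0.0461
gripper_force: 25.0
```

>>> {"op": "step_arm", "data": {"series": [[[-2,0,5,0,0,0,40],[-2,0,5,0,0,0,40],[-3,0,4,0,0,0,40],[-3,0,4,0,0,0,40],[-2,0,4,0,0,0,40],[0,0,0,0,0,0,40]]]}}

```text
time: 18.92
ee_pos: [0.6892, 0.0562, 0.1058]
eef_rot: [3.137, 0.662, 3.023]
ft_force: [-1.6, -0.1, -1.6]
width: 0.0455
gripper_force: 25.0
```

```bash
sed -i 's/(.015,.08,.115),//' r7.py; python3 r7.py
```

```text
[-0.3   0.48  0.03  2.12  1.92  0.24 -0.69] [0.68923717 0.0562271  0.10576784] [3.13691921 0.66192207 3.02251456] (array([ 27.3,  81.4, 112.1]), 'F', array([-1.6, -0.1, -1.6]), 'w', np.float64(0.0455), 'gf', np.float64(25.0), 't', 18.925)
[-0.31  0.48  0.03  2.12  1.92  0.24 -0.69] err mm 0.0 turn/row [ 0.001 -0.001 -0.004] shift/row (final axes) [-0.6  0.5 -0. ] vmax 0.0 margin 0.07
[-0.3   0.5   0.03  2.1   1.93  0.24 -0.69] err mm 0.0 turn/row [ 0.  0. -0.] shift/row (final axes) [-5.9 -1.4  9.8] vmax 0.2 margin 0.07
[-0.21  0.56 -0.07  2.1   2.06  0.3  -0.8 ] err mm 0.0 turn/row [ 0.  0. -0.] shift/row (final axes) [18.2  0.  23.2] vmax 1.1 margin 0.13
```

>>> {"op": "step_arm", "data": {"series": [[[-3,-1,5,0,0,0,40],[-3,0,5,0,0,0,40],[2,0,3,0,0,0,40],[3,0,4,0,0,0,40],[3,0,4,0,0,0,40],[3,0,4,0,0,0,40],[3,0,4,0,0,0,40],[0,0,0,0,0,0,40]]]}}

```text
time: 19.92
ee_pos: [0.7001, 0.0539, 0.0775]
eef_rot: [3.137, 0.661, 3.023]
ft_force: [-0.4, -0.3, -0.9]
width: 0.0455
gripper_force: 25.0
```

```bash
python3 r7.py
```

```text
[-0.22  0.55 -0.06  2.1   2.04  0.29 -0.78] [0.70007615 0.05394478 0.07751122] [3.13696176 0.66110323 3.02257311] (array([38.3, 80.3, 83.8]), 'F', array([-0.4, -0.3, -0.9]), 'w', np.float64(0.0455), 'gf', np.float64(25.0), 't', 19.925)
[-0.23  0.55 -0.06  2.1   2.04  0.29 -0.78] err mm 0.0 turn/row [ 0.001 -0.002 -0.004] shift/row (final axes) [-0.6  0.5 -0. ] vmax 0.0 margin 0.12
[-0.3   0.5   0.03  2.1   1.93  0.24 -0.68] err mm 0.0 turn/row [-0. -0. -0.] shift/row (final axes) [-14.6  -0.4 -19.3] vmax 0.9 margin 0.07
[-0.21  0.56 -0.07  2.1   2.06  0.31 -0.8 ] err mm 0.0 turn/row [ 0.  0. -0.] shift/row (final axes) [18.2  0.  23.2] vmax 1.1 margin 0.14
```

>>> {"op": "step_arm", "data": {"series": [[[1.2,0,1.6,0,0,0,40],[0.6,0,0.8,0,0,0,40],[0.6,0,0.8,0,0,0,40],[0.6,0,0.8,0,0,0,40],[0,0,0,0,0,0,40]]]}}

```text
time: 20.55
ee_pos: [0.7004, 0.0542, 0.0731]
eef_rot: [3.137, 0.662, 3.023]
ft_force: [0.0, -0.2, -1.0]
width: 0.0456
gripper_force: 25.0
```

>>> {"op": "step_arm", "data": {"series": [[[0.3,0,0.4,0,0,0,40],[0.3,0,0.4,0,0,0,40],[0,0,0,0,0,0,40]]]}}

```text
time: 20.92
ee_pos: [0.7006, 0.0541, 0.0723]
eef_rot: [3.137, 0.662, 3.023]
ft_force: [-0.6, -0.2, -0.2]
width: 0.0455
gripper_force: 25.0
```

>>> {"op": "step_arm", "data": {"series": [[[0.3,0,0.4,0,0,0,40],[0.3,0,0.4,0,0,0,40],[0,0,0,0,0,0,40]]]}}

```text
time: 21.3
ee_pos: [0.7008, 0.0541, 0.0723]
eef_rot: [3.137, 0.664, 3.022]
ft_force: [-6.6, -0.9, 8.9]
width: 0.0457
gripper_force: 25.0
```

>>> {"op": "step_arm", "data": {"series": [[[-0.4,0,-0.5,0,0,0,44],[0,0,0,0,0,0,50],[0,0,0,0,0,0,56],[0,0,0,0,0,0,60],[0,0,0,0,0,0,60],[0,0,0,0,0,0,60]]]}}

```text
time: 22.05
ee_pos: [0.7005, 0.0541, 0.0717]
eef_rot: [3.137, 0.662, 3.023]
ft_force: [0.4, -0.4, 0.2]
width: 0.0602
gripper_force: 0.0
```

```bash
cat > r8.py <<'E'
from sim import *
s=sensors.read_state();q=np.array(s["joint_pos"]);x=np.array(s["ee_pos"]);print(np.round(q,2),s["ee_pos"],s["eef_rot"],boxc())
T2=Rf(38,YAW);V0=Rf(0,YAW)
a=x-.11*T2[:,2]
tcp=lambda bx,by,bz:B(bx,by,bz+.011)
for n in (1,):
  sim(q,[(a,T2,10),(a+np.array([-.02,-.02,.10]),T2,6),(tcp(-.06,.05,.29),V0,8),(tcp(.065,.05,.29),V0,6),(tcp(.065,.05,.227),V0,4),(tcp(.0427,.05,.227),V0,2),(tcp(-.0447,.05,.112),V0,10)])
E
python3 r8.py
```

```text
[-0.21  0.56 -0.08  2.1   2.06  0.31 -0.8 ] [0.70052193 0.05410214 0.07174892] [3.13685355 0.66197287 3.02264066] (array([38.8, 80.6, 78.1]), 'F', array([ 0.4, -0.4,  0.2]), 'w', np.float64(0.0602), 'gf', np.float64(0.0), 't', 22.05)
[-0.46  0.32  0.15  2.22  1.6   0.22 -0.41] err mm 0.0 turn/row [ 0. -0. -0.] shift/row (final axes) [ -0.1   0.1 -11. ] vmax 0.6 margin 0.05
[-0.36  0.11  0.06  2.18  0.83  0.33  0.44] err mm 0.0 turn/row [ 0.  0. -0.] shift/row (final axes) [ -7.9  -3.7 -14.9] vmax 1.4 margin 0.16
[-0.13  0.29 -0.04  1.67  0.01  1.18  1.28] err mm 0.0 turn/row [0.    0.083 0.   ] shift/row (final axes) [ 2.3 -1.1 -5.3] vmax 2.4 margin 0.63
[-0.11  0.51 -0.01  1.35  0.01  1.28  1.34] err mm 0.0 turn/row [ 0. -0.  0.] shift/row (final axes) [-20.8   0.    0. ] vmax 0.5 margin 0.64
[-0.11  0.55 -0.02  1.43  0.01  1.16  1.33] err mm 0.0 turn/row [-0.  0. -0.] shift/row (final axes) [-0.   0.  15.7] vmax 0.2 margin 0.76
[-0.11  0.51 -0.02  1.49  0.01  1.14  1.33] err mm 0.0 turn/row [0. 0. 0.] shift/row (final axes) [11.2 -0.   0. ] vmax 0.2 margin 0.78
[-0.13  0.49 -0.04  1.81  0.02  0.84  1.28] err mm 0.0 turn/row [ 0.  0. -0.] shift/row (final axes) [ 8.7  0.  11.5] vmax 0.3 margin 0.63
```

>>> {"op": "step_arm", "data": {"series": [[[0,0,-8,0,0,0,60],[0,0,-11,0,0,0,60],[0,0,-11,0,0,0,60],[0,0,-11,0,0,0,60],[0,0,-11,0,0,0,60],[0,0,-11,0,0,0,60],[0,0,-11,0,0,0,60],[0,0,-11,0,0,0,60],[0,0,-12,0,0,0,60],[0,0,-13,0,0,0,60],[-8,-4,-15,0,0,0,60],[-8,-4,-15,0,0,0,60],[-8,-4,-15,0,0,0,60],[-8,-4,-15,0,0,0,60],[-8,-4,-15,0,0,0,60],[-8,-4,-15,0,0,0,60],[0,0,0,0,0,0,60]]]}}

```text
time: 24.18
ee_pos: [0.6133, 0.0393, 0.2608]
eef_rot: [3.134, 0.665, 3.02]
ft_force: [-0.6, 0.7, -0.0]
width: 0.06
gripper_force: 0.0
```

>>> {"op": "step_arm", "data": {"series": [[[0,0,0,0,0.083,0,20],[0,0,0,0,0.083,0,5],[0,0,0,0,0.083,0,0],[0,0,0,0,0.083,0,0],[0,0,0,0,0.083,0,0],[0,0,0,0,0.083,0,0],[0,0,0,0,0.083,0,0],[0,0,0,0,0.083,0,0],[0,0,0,0,0,0,0]]]}}

```text
time: 25.3
ee_pos: [0.6138, 0.0389, 0.2575]
eef_rot: [3.14, -0.0, 3.024]
ft_force: [-0.0, -0.3, -0.3]
width: 0.0004
gripper_force: 0.0
```

```bash
cat > r9.py <<'E'
from sim import *
s=sensors.read_state();q=np.array(s["joint_pos"]);x=np.array(s["ee_pos"]);V0=Rf(0,YAW);R0=R.from_euler("xyz",s["eef_rot"])
tip=x+.011*R0.as_matrix()[:,2]-O;print(np.round(q,2),"tip box",np.round([tip@X*1e3,tip@Y*1e3,tip[2]*1e3],1),"turn to vert",np.round((R0.inv()*R.from_matrix(V0)).as_rotvec(),3),np.round(s["ft_force"],1),s["time"],s["width"])
E
cat > look.py <<'E'
from h import *
import sys
n,t=sys.argv[1:3];c=capture(n)
b={"top":(205,140,325,260),"scene":(185,145,320,250)}[n]
cv2.imwrite(f"pics/{t}.png",cv2.resize(c["img"][b[1]:b[3],b[0]:b[2],::-1],None,fx=5,fy=5,interpolation=cv2.INTER_CUBIC))
E
python3 r9.py
```

```text
[-0.09  0.36 -0.09  1.67  0.03  1.11  1.26] tip box [-40.7  55.6 246.5] turn to vert [ 0.002 -0.    -0.004] [-0.  -0.3 -0.3] 25.3 0.0004189214408011335
```

>>> {"op": "step_arm", "data": {"series": [[[0,0,-23,0,0,0,0],[0,0,-23,0,0,0,0],[-21,0,0,0,0,0,0],[-21,0,0,0,0,0,0],[-21,0,0,0,0,0,0],[-21,0,0,0,0,0,0],[-22,0,0,0,0,0,0],[0,0,20,0,0,0,0],[0,0,20,0,0,0,0],[0,0,20,0,0,0,0],[0,0,5,0,0,0,0],[7,0,0,0,0,0,0],[8,0,0,0,0,0,0],[0,0,0,0,0,0,0]]]}}

```text
time: 27.05
ee_pos: [0.7033, 0.029, 0.2411]
eef_rot: [3.138, 0.002, 3.025]
ft_force: [0.1, 0.3, 0.1]
width: 0.0006
gripper_force: 0.0
```

```bash
python3 r9.py
```

```text
[-0.08  0.52 -0.07  1.47  0.04  1.15  1.3 ] tip box [ 49.3  55.9 230.1] turn to vert [ 0.004  0.002 -0.003] [0.1 0.3 0.1] 27.05 0.0006022329266294645
```

>>> {"op": "step_arm", "data": {"series": [[[7,0,3,0,0,0,0],[10,0,5,0,0,0,0],[10,0,5,0,0,0,0],[10,0,5,0,0,0,0]]]}}

```text
time: 27.55
ee_pos: [0.6663, 0.0331, 0.2216]
eef_rot: [3.138, 0.001, 3.025]
ft_force: [2.9, -0.1, -0.3]
width: 0.0004
gripper_force: 1.0
```

>>> {"op": "step_arm", "data": {"series": [[[10,0,9,0,0,0,0],[10,0,9,0,0,0,0],[10,0,9,0,0,0,0],[7,0,12,0,0,0,0],[7,0,12,0,0,0,0],[6,0,12,0,0,0,0]]]}}

```text
time: 28.3
ee_pos: [0.6169, 0.0391, 0.158]
eef_rot: [3.138, 0.0, 3.025]
ft_force: [1.2, -0.9, 0.9]
width: 0.0006
gripper_force: 0.7
```

```bash
python3 r9.py; python3 look.py scene lid1
```

```text
[-0.09  0.46 -0.09  1.76  0.05  0.91  1.25] tip box [-37.7  56.3 147. ] turn to vert [ 0.003  0.    -0.003] [ 1.2 -0.9  0.9] 28.3 0.0006213304030698787
```

View pics/lid1.png

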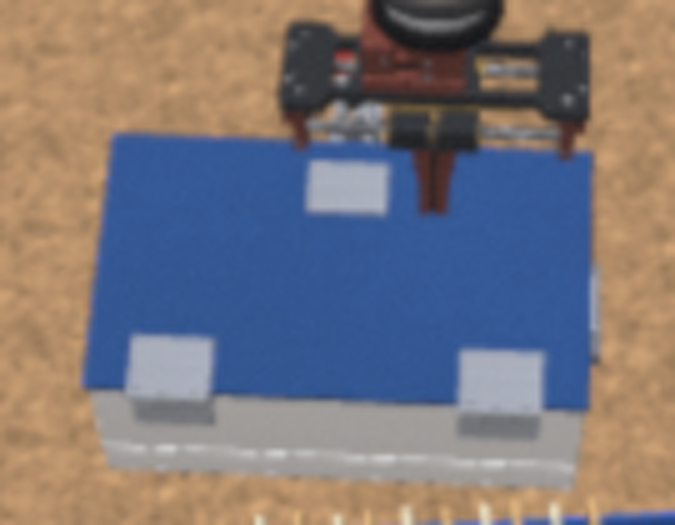

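Lid is following the closed fingers (tip at about (433,210) in the crop) and is most of the way down. I keep pressing.

>>> {"op": "step_arm", "data": {"series": [[[4,0,9,0,0,0,0],[4,0,9,0,0,0,0],[4,0,9,0,0,0,0],[3,0,4,0,0,0,0],[0,0,2,0,0,0,0]]]}}

```text
time: 28.98
ee_pos: [0.6017, 0.0411, 0.1256]
eef_rot: [3.138, -0.001, 3.025]
ft_force: [-0.3, 0.6, 0.1]
width: 0.0006
gripper_force: 0.5
```

>>> {"op": "step_arm", "data": {"series": [[[0,0,1.5,0,0,0,0],[0,0,1.5,0,0,0,0],[0,0,0,0,0,0,0]]]}}

```text
time: 29.35
ee_pos: [0.6024, 0.041, 0.1229]
eef_rot: [3.138, 0.0, 3.025]
ft_force: [0.6, -0.8, 0.9]
width: 0.0003
gripper_force: 0.0
```

```bash
python3 r9.py
```

```text
[-0.1   0.49 -0.09  1.82  0.05  0.83  1.24] tip box [-52.3  56.5 111.9] turn to vert [ 0.003  0.    -0.003] [ 0.6 -0.8  0.9] 29.35 0.0002780035778415939
```

>>> {"op": "step_arm", "data": {"series": [[[0,0,1.5,0,0,0,0],[0,0,1.5,0,0,0,0],[0,0,0,0,0,0,0]]]}}

```text
time: 29.72
ee_pos: [0.6025, 0.041, 0.1213]
eef_rot: [3.138, 0.001, 3.025]
ft_force: [-5.2, -0.6, 12.9]
width: 0.0002
gripper_force: 6.1
```

>>> {"op": "step_arm", "data": {"series": [[[0,0,1,0,0,0,0],[0,0,1,0,0,0,0],[0,0,0,0,0,0,0]]]}}

```text
time: 30.1
ee_pos: [0.6026, 0.041, 0.1211]
eef_rot: [3.138, 0.001, 3.025]
ft_force: [-10.9, -1.0, 26.4]
width: 0.0005
gripper_force: 13.0
```

>>> {"op": "step_arm", "data": {"series": [[[0,0,-20,0,0,0,0],[0,0,-30,0,0,0,0],[0,0,-30,0,0,0,0],[0,0,-30,0,0,0,20],[28,-11,0,0,0,0,70],[28,-11,0,0,0,0,70],[28,-11,0,0,0,0,70],[28,-10,0,0,0,0,70],[27,-10,0,0,0,0,70],[0,0,0,0,0,0,70]]]}}

```text
time: 31.35
ee_pos: [0.4569, 0.0035, 0.2278]
eef_rot: [3.139, 0.0, 3.024]
ft_force: [0.2, -0.0, 0.5]
width: 0.067
gripper_force: 0.0
```

```bash
python3 r9.py; cat > r10.py <<'E'
from sim import *
q=np.array(sensors.read_state()["joint_pos"]);V0=Rf(0,YAW);P=np.array([-.125,.003,.094])
f=lambda a:B(P[0]-.068*np.cos(a),P[1],P[2]+.068*np.sin(a)-.008)
sim(q,[(f(.175),V0,6)]+[(f(.175+k),V0,3) for k in(.4,.8,1.2,1.56)])
E
python3 r10.py; python3 look.py top lid2
```

```text
[-0.04  0.13 -0.11  2.06  0.01  0.96  1.3 ] tip box [-192.7    2.7  216.8] turn to vert [ 0.003  0.    -0.004] [ 0.2 -0.   0.5] 31.35 0.06701870510481665
[-0.06  0.32 -0.1   2.17  0.05  0.65  1.26] err mm 0.0 turn/row [ 0.     0.    -0.001] shift/row (final axes) [-0.1  0.  21.7] vmax 0.4 margin 0.27
[-0.05  0.29 -0.1   2.14  0.04  0.71  1.27] err mm 0.0 turn/row [0. 0. 0.] shift/row (final axes) [-3.3 -0.  -8.4] vmax 0.2 margin 0.3
[-0.04  0.29 -0.1   2.08  0.04  0.77  1.29] err mm 0.0 turn/row [ 0.  0. -0.] shift/row (final axes) [-6.3 -0.  -6.4] vmax 0.2 margin 0.36
[-0.04  0.31 -0.09  2.02  0.04  0.81  1.3 ] err mm 0.0 turn/row [-0.  0. -0.] shift/row (final axes) [-8.3  0.  -3.5] vmax 0.2 margin 0.42
[-0.03  0.35 -0.09  1.96  0.04  0.83  1.31] err mm 0.0 turn/row [-0.  0.  0.] shift/row (final axes) [-8.1 -0.  -0.1] vmax 0.1 margin 0.48
```

View pics/lid2.png

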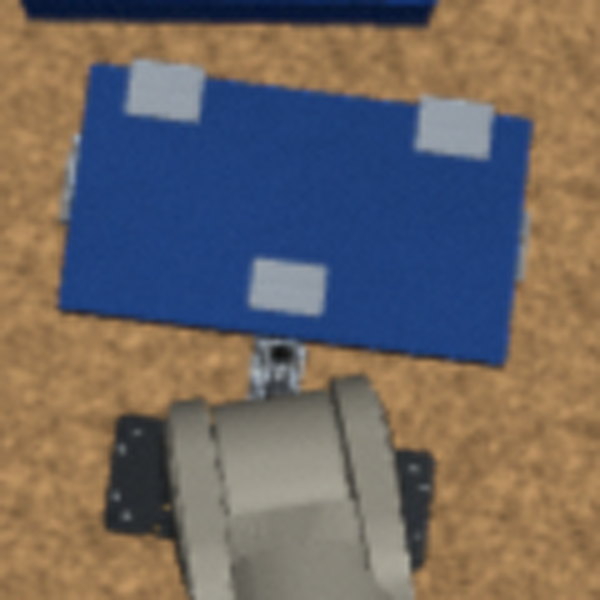

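The lid lies flat and closed, with the clamp still standing at (278,360) in front of it. Next I descend onto the grip.

>>> {"op": "step_arm", "data": {"series": [[[0,0,22,0,0,0,75],[0,0,22,0,0,0,75],[0,0,22,0,0,0,75],[0,0,22,0,0,0,75],[0,0,22,0,0,0,75],[0,0,20,0,0,0,75],[0,0,0,0,0,0,50],[0,0,0,0,0,0,38],[0,0,0,0,0,0,38],[0,0,0,0,0,0,38],[0,0,0,0,0,0,38]]], "squeeze": 20}}

```text
time: 32.78
ee_pos: [0.4587, 0.0028, 0.0985]
eef_rot: [3.14, 0.002, 3.024]
ft_force: [0.2, -6.2, 0.1]
width: 0.0439
gripper_force: 20.0
```

>>> {"op": "step_arm", "data": {"series": [[[-2.1,-1,-8.6,0,0,0,38],[-3.2,0,-8.2,0,0,0,38],[-4.2,0,-7.8,0,0,0,38],[-5.2,0,-7.1,0,0,0,38],[-6.1,0,-6.4,0,0,0,38],[-6.9,0,-5.6,0,0,0,38]]]}}

```text
time: 33.52
ee_pos: [0.4858, -0.0004, 0.142]
eef_rot: [3.139, 0.0, 3.025]
ft_force: [3.4, -4.8, -6.1]
width: 0.044
gripper_force: 20.0
```

>>> {"op": "step_arm", "data": {"series": [[[-7.5,0,-4.6,0,0,0,38],[-8.1,0,-3.6,0,0,0,38],[-8.5,0,-2.5,0,0,0,38],[0,0,0,0,0,0,38]]]}}

```text
time: 34.02
ee_pos: [0.5105, -0.0033, 0.153]
eef_rot: [3.139, 0.001, 3.025]
ft_force: [-2.1, -6.0, 3.2]
width: 0.0434
gripper_force: 20.0
```

```bash
python3 r9.py
```

```text
[-0.04  0.31 -0.09  2.02  0.04  0.81  1.3 ] tip box [-138.6    2.   142. ] turn to vert [ 0.003  0.001 -0.004] [-2.1 -6.   3.2] 34.025 0.04342060691760211
```

>>> {"op": "step_arm", "data": {"series": [[[-6,0,-1,0,0,0,38],[-6,0,-0.5,0,0,0,38],[-6,0,0,0,0,0,38],[0,0,0,0,0,0,38]]]}}

```text
time: 34.52
ee_pos: [0.5282, -0.0054, 0.1545]
eef_rot: [3.139, 0.001, 3.025]
ft_force: [0.3, -6.4, 1.9]
width: 0.044
gripper_force: 20.0
```

>>> {"op": "step_arm", "data": {"series": [[[-4,0,0.5,0,0,0,38],[-4,0,0.7,0,0,0,38],[0,0,0,0,0,0,38]]]}}

```text
time: 34.9
ee_pos: [0.5362, -0.0063, 0.1536]
eef_rot: [3.139, 0.001, 3.025]
ft_force: [-1.1, -5.8, 5.4]
width: 0.044
gripper_force: 20.0
```

```bash
python3 r9.py
```

```text
[-0.03  0.35 -0.09  1.96  0.04  0.83  1.32] tip box [-112.8    2.   142.6] turn to vert [ 0.003  0.001 -0.003] [-1.1 -5.8  5.4] 34.9 0.043957584110938495
```

>>> {"op": "step_arm", "data": {"series": [[[-3,0,0.7,0,0,0,38],[-2,0,0.5,0,0,0,38],[0,0,0,0,0,0,38]]]}}

```text
time: 35.28
ee_pos: [0.5369, -0.0064, 0.153]
eef_rot: [3.14, -0.007, 3.024]
ft_force: [-17.6, -3.9, 25.8]
width: 0.0439
gripper_force: 20.0
```

>>> {"op": "step_arm", "data": {"series": [[[1.5,0,-1.2,0,0,0,50],[0,0,0,0,0,0,70],[0,0,0,0,0,0,75],[0,0,0,0,0,0,75],[0,0,-15,0,0,0,75],[0,0,-30,0,0,0,75],[0,0,-40,0,0,0,75],[30,0,-40,0,0,0,75],[40,0,-20,0,0,0,75],[40,0,0,0,0,0,75],[40,0,0,0,0,0,75],[0,0,0,0,0,0,75]]]}}

```text
time: 36.78
ee_pos: [0.3878, 0.011, 0.2985]
eef_rot: [3.138, 0.002, 3.026]
ft_force: [0.4, -0.5, 0.6]
width: 0.0753
gripper_force: 0.0
```

```bash
cat > fin.py <<'E'
from h import *
o=[]
C={n:capture(n) for n in("scene","top")}
for q in["clamp_grip","clamp_pivot","lid_edge","jar","brush"]:
    o=[];
    for n in C:
        r=landmark_of(q,n)
        if r:o.append((C[n],r[0]["location"]))
    if len(o)==2:
        t=tri(o);d=t-O;print(q,np.round(t,3),"box",np.round([d@X*1e3,d@Y*1e3,d[2]*1e3]))
a=cv2.resize(C["scene"]["img"][110:260,170:370,::-1],None,fx=3.9,fy=3.9);cv2.imwrite("pics/fin.png",a)
print(sensors.read_state()["time"],sensors.read_state()["ft_force"])
E
python3 fin.py
```

```text
clamp_grip [ 0.532 -0.008  0.176] box [-117.    0.  176.]
clamp_pivot [ 0.522 -0.002  0.089] box [-127.    5.   89.]
lid_edge [ 0.592 -0.003  0.111] box [-58.  11. 111.]
jar [ 0.528  0.3   -0.002] box [-155.  306.   -2.]
brush [ 0.488 -0.553 -0.008] box [ -98. -546.   -8.]
37.375 [-0.41892212  0.11752541 -0.67622344]
```

View pics/fin.png

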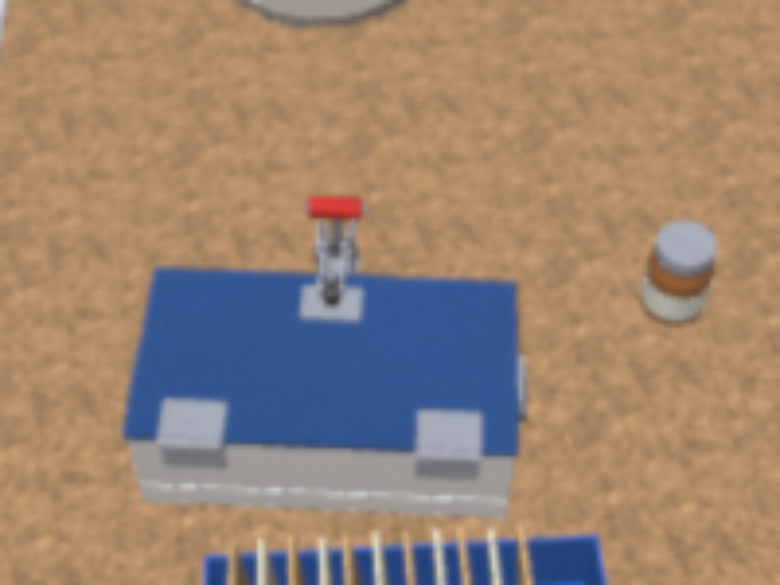

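The lid is flat, the clamp arm's foot sits on the lid plate (332,300), the handle stands upright (red grip at 335,207), and the jar is where it was. I'll hand in the job.

```bash
python3 -c "
from rig import order; print(order.finish_job())"
```

```text
the job is handed in; nothing more can be done
None
```

I lowered the canister to the floor of the left place (the free one), closed the lid onto its seal and swung the clamp to its stop, where it held after release; the job is handed in at about 37 s. The lid hid the canister once I let go. At the end the jar and brush measured within about 1 cm of their starting positions, and I did not re-measure the bowl.

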